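# Hang a thermometer probe through the guide of a covered sample pot

## Robot

A 6-joint arm with a two-finger parallel gripper is mounted at the origin on the work surface. World frame = base frame: x ahead of the robot, y to its left, z up, the work surface at z = 0. Lengths are in m, angles in rad, forces in N, time in s.
With the tool pointing down it reaches from about 0.375 to 0.75 m from the base axis. Payload 9 kg.
Tool frame: the origin (TCP) lies midway between the tips of the shut fingers; the grasp point (between the pads) lies 19 mm behind it; x points along the fingers, z is the direction in which the jaws open and shut, and the axes are right-handed (so a half turn about x gives the same grasp; the last joint's range is limited). The gripper opens to 85 mm and grips with 20 to 120 N. Pads are 22 mm wide; open, the fingers measure 114 mm over their backs; the gripper's body (76 mm by 85 mm) begins 54 mm behind the grasp point. The pads swing forward as they close: fully open they stand 13 mm farther back than shut.
Start: joints at [1.068, 0.104, 0.097, 1.564, 0, 1.353], TCP at [0.169, 0.576, 0.231] pointing down, gripper open.
Joint ranges: [-2.99, 2.99], [-0.84, 1.86], [-1.1, 1.16], [-1.84, 2.11], [-1.51, 1.56], [-3.14, 3.14]. Speed limits (rad/s): [2.22, 2.22, 2.57, 3.14, 3.14, 3.14].

## Interface

Orientations are given as a 3x3 rotation matrix whose columns are the frame's x, y, z axes.
In Python, from station import r gives the robot as it stands.
- The arm moves only by the shell command python3 -m creep 'ROWS'. ROWS is JSON, a list of rows, each a list of 3 entries, a list of its own where there are three numbers: the shift along the world's x, y, z in m, then the turn about the world's z in degrees, then the closure, from 0 (fully open) to 1 (shut). A call has exactly 10 rows; each row shifts and turns the commanded pose from where the row before left it; what a row does not reach is not made up. A row lasts 1/12 s, in which the tool goes at most 41.7 mm and 7.16 degrees, less where a joint would pass 70% of its speed; a pose out of reach is approached as far as the arm can. A call is refused whole if a number of a shift passes 0.0417 or a number of a turn 7.16, either way. A call with a gripper value outside its range is refused whole. The fingers move at their own pace and stop on an object; the grip force is fixed at half the most. Time passes only in rows, so rows that do not move let the fingers close, or fill a call up. It gives the time, the measured TCP pose, the force and the opening at its end, in the units of the state.
- r.get_state(): the state, without advancing time (a new reading comes with each control period).
- r.snapshot(name): name is "scene" or "top"; returns (picture, depth): 420x560x3 uint8, red, green, blue; 420x560 float32, m along the optical axis (not along the pixel's ray), 0 where there is no reading.
- r.get_calibration(name): a dict with "mtx" (3x3 intrinsics, pixels), "dist" ([k1, k2, p1, p2, k3] as OpenCV has them; the pictures are not rectified), "origin" and "attitude" of the camera in the world. Camera axes: x right, y up, looking along -z (the intrinsics and any distortion apply to the point x, -y, -z); pixel columns grow to the right and rows downward; lengths in m; the calibration is good to about 2 mm. A picture is of the moment at which its call begins. get_calibration takes no time and is no camera call.
- r.close_job(): hands the job in, once; it reports no verdict.
Trained networks look in the newest picture that a camera, given by its name, has taken for a name from the list of things; names that differ only in an ending like _2 or _b are one class to them, and where a whole thing is asked for, a point or a joint stands for the part that bears it (a point fixed in the world has none). Each returns a list of dicts, best first, with "conf" (0 to 1); they miss things now and then, are a little off and sometimes report something else, mostly with a low value. They report only what shows in the picture. A call takes as long as a camera call. They do not tell look-alikes from the thing itself.
- r.search_frame(camera, query): "position" ([x, y, z] in m, in the coordinates of the camera as it stood for that picture, good to about 4 mm: the middle of the surface that is visible of it).
The state is a dict: "clock": time; "qpos": joint angles; "joint_vel": joint speeds; "joint_torque": joint torques, N m; "position": TCP position; "ee_rot": TCP orientation; "ft_force": force on the tool from outside, world axes, zero at the start; "torque": the same for the moment, N m; "grip_width": finger opening in m.
Only numpy, scipy, OpenCV 4.12 (cv2) and the standard library are available. Lean on these libraries where they do the work, as an engineer would, in place of code of your own. Each camera call takes 0.05 s, during which the arm holds its last target.

## Task

Set the white guide cover on the open steel sample pot, spigot down and fully seated, and let go of it. Then take the cordless thermometer probe (the one with the straight cylindrical head) from the rack and lower its stem through the cover's guide hole without touching the bore or the pot, until the tip hangs about 20 mm above the pot's inner floor. Finish while still holding the probe there in the gripper, upright, still and centred in the hole; do not drop anything, and leave the stirrer and the other things on the bench alone.

Things in the scene. Friction and masses are not known exactly. Their poses are not given: they have to be found in the camera images.
- pot: Open round pot of bare steel, loose, about 400 g, standing mouth up on the bench. Outer diameter 76 mm, height 70 mm, wall 3 mm (inner diameter 70 mm), floor 5 mm thick. Origin: centre of the underside; z up.
- cover: Round white cover, loose, ~120 g, lying right way up. From below: spigot ring 60 mm across, z 0-6 mm (drops into the pot's mouth, 5 mm play all round); disc 84 mm across, z 6-11 mm (rests on the rim); upright guide collar 36 mm across, z 11-37 mm (the grip). A 20 mm round hole runs through along z. Origin: on the axis at the spigot's lower edge; z up. Seated: origin 64 mm above the pot's.
- guide_mouth (a point): Centre of the guide hole's upper mouth, at the top of the cover's collar, 37 mm above the cover's origin; moves with the cover.
- rack: Fixed grey rack: level plate 60 mm (its x) by 150 mm (its y), top face 130 mm above the bench, 10 mm thick, on end walls, with two 12 mm holes at y = -45 and +45 mm. The probe hangs in one hole, the stirrer in the other, either way round. Origin: centre of its underside, at bench level; z up.
- probe: Cordless probe, loose, ~80 g: steel stem 8 mm thick, 105 mm long, under a white cylindrical head 22 mm across, 55 mm tall (the grip). Hangs upright in the rack, head resting on the plate (head 130-185 mm above the bench), stem loose in the hole; clear of the plate once lifted 105 mm. Origin: tip of the stem; z runs up the axis, head top at 160 mm.
- probe_neck (a point): Point on the probe's axis where the stem meets the head's underside, 105 mm above the tip.
- stirrer: Not to be used: a steel stirring rod 7 mm in diameter with a white ball of 30 mm diameter on top, hanging in the rack's other hole; its top 163 mm above the bench, ball centre 113 mm above the rod's tip. Origin: the rod's tip; z up.
- dish: Bystander: closed clear Petri dish, 94 mm in diameter, 15 mm high. Origin: centre of the underside.
- reagent: Bystander: amber bottle, 64 mm in diameter, 130 mm high. Origin: centre of the underside.
- vial: Bystander: small glass vial, 32 mm in diameter, 45 mm high. Origin: centre of the underside.
- slidebox: Bystander: box for microscope slides, 85 x 60 x 28 mm. Origin: centre of the underside.
- flask: Bystander: conical flask, 76 mm across the foot, 108 mm high. Origin: centre of the underside.
Things that resemble listed ones, but are neither listed nor needed, are in the scene too. What is shaped like the cover but red or turquoise is not meant. Leave any blue look-alike of the probe alone.

How it is judged:
By the outcome, as a careful person would: the job done as asked, in the order asked, and still so for the second after the job is handed in, while the arm keeps its last pose, push and grip.
It also fails if it takes over 64 s, if anything falls off the work surface, if the arm or the gripper's body presses on something with over 40 N, if the wrist force passes 120 N, or if a joint passes its speed limit or range.

## Working session

There is one attempt and no reset: what is moved stays moved. The work goes in short steps, Python scripts to look and compute and a shell command to move; the robot and the scene stay as the last step left them, time stands still between calls to the robot, and variables do not carry over. Pictures are saved under pics/ and viewed, and the job is handed in when it is done.

```bash
mkdir -p pics; ls
cat > h.py <<'E'
import numpy as np, cv2
from station import r
def snap(n,tag):
    im,d=r.snapshot(n); cv2.imwrite(f'pics/{tag}.png',im[:,:,::-1]); np.save(f'pics/{tag}.npy',d); return im,d
def cal(n):
    c=r.get_calibration(n); return np.array(c['mtx']),np.array(c['dist']),np.array(c['origin']),np.array(c['attitude'])
def rays(n,uv):
    K,D,o,A=cal(n); p=cv2.undistortPoints(np.array(uv,float).reshape(-1,1,2),K,D).reshape(-1,2)
    return o,np.c_[p[:,0],-p[:,1],-np.ones(len(p))]@A.T
def cam2w(n,p):
    K,D,o,A=cal(n); return o+np.array(p)@A.T
def cloud(n,d):
    h,w=d.shape; v,u=np.mgrid[:h,:w]; o,R=rays(n,np.stack([u,v],-1).reshape(-1,2)); P=(o+R*d.reshape(-1,1)).reshape(h,w,3); P[d==0]=np.nan; return P
def atz(n,uv,z):
    o,R=rays(n,uv); return o+R*((z-o[2])/R[:,2])[:,None]
def proj(n,P):
    K,D,o,A=cal(n); q=(np.array(P,float).reshape(-1,3)-o)@A; q=q*[1,-1,-1]
    return cv2.projectPoints(q.reshape(-1,1,3),np.zeros(3),np.zeros(3),K,D)[0].reshape(-1,2)
E
python3 - <<'E'
from h import *
for n in ('scene','top'):
    snap(n,n+'0'); K,D,o,A=cal(n); print(n,K[0,0],D,o.round(3),A.round(3).tolist())
    for q in ('pot','cover','probe','rack','stirrer','guide_mouth','dish','reagent','vial','slidebox','flask'):
        for x in r.search_frame(n,q):
            w=cam2w(n,x['position']); print(n,q,round(x['conf'],2),w.round(3),proj(n,w).round(0).tolist())
s=r.get_state(); print(s['clock'],s['position'],s['ee_rot'],s['grip_width'])
E
```

```text
pics
scene 512.1768729894405 [-0.03929482  0.          0.          0.          0.        ] [ 1.337 -0.094  0.923] [[0.178, -0.719, 0.672], [0.984, 0.135, -0.117], [-0.006, 0.682, 0.731]]
scene pot 0.75 [ 0.616 -0.055  0.038] [[241.0, 249.0]]
scene cover 0.74 [0.524 0.409 0.013] [[422.0, 200.0]]
scene cover 0.69 [0.532 0.292 0.011] [[378.0, 210.0]]
scene cover 0.69 [0.413 0.303 0.013] [[368.0, 176.0]]
scene probe 0.81 [ 0.497 -0.192  0.126] [[171.0, 192.0]]
scene probe 0.51 [ 0.505 -0.273  0.158] [[131.0, 189.0]]
scene rack 0.6 [ 0.495 -0.315  0.073] [[120.0, 215.0]]
scene stirrer 0.61 [ 0.484 -0.36   0.151] [[91.0, 190.0]]
scene guide_mouth 0.83 [0.416 0.298 0.013] [[367.0, 177.0]]
scene guide_mouth 0.65 [ 0.618 -0.055  0.038] [[241.0, 250.0]]
scene guide_mouth 0.64 [0.53  0.287 0.011] [[376.0, 209.0]]
scene guide_mouth 0.58 [0.526 0.411 0.012] [[423.0, 201.0]]
scene dish 0.76 [ 0.431 -0.019  0.013] [[247.0, 197.0]]
scene dish 0.52 [ 0.735 -0.168  0.028] [[194.0, 304.0]]
scene reagent 0.83 [0.75  0.316 0.082] [[426.0, 259.0]]
scene vial 0.68 [0.727 0.148 0.04 ] [[343.0, 275.0]]
scene
[... 785 characters left out ...]
83 [0.524 0.289 0.012] [[205.0, 232.0]]
top guide_mouth 0.64 [0.512 0.421 0.01 ] [[162.0, 235.0]]
top guide_mouth 0.62 [0.404 0.309 0.007] [[197.0, 272.0]]
top dish 0.67 [ 0.42  -0.014  0.01 ] [[306.0, 268.0]]
top reagent 0.75 [0.718 0.321 0.088] [[192.0, 162.0]]
top vial 0.69 [ 0.499 -0.27   0.186] [[405.0, 236.0]]
top slidebox 0.71 [ 0.722 -0.171  0.029] [[359.0, 167.0]]
top slidebox 0.29 [ 0.474 -0.36   0.158] [[435.0, 246.0]]
top flask 0.64 [ 0.767 -0.013  0.046] [[307.0, 151.0]]
1.2 [0.168577   0.57585879 0.23133403] [[ 5.78907913e-05 -9.59719598e-01  2.80959586e-01]
 [ 7.92465126e-05  2.80959590e-01  9.59719596e-01]
 [-9.99999995e-01 -3.32938595e-05  9.23194042e-05]] 0.0856143972184999
```

View pics/scene0.png

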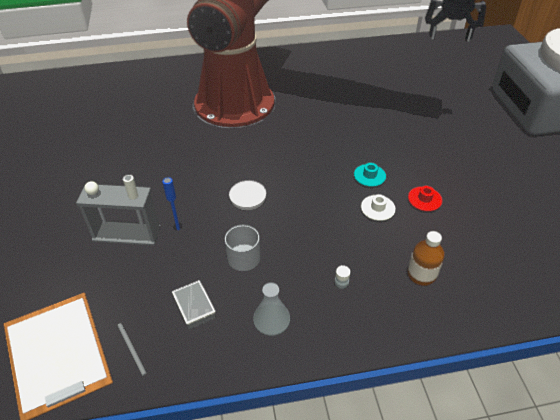

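View pics/top0.png

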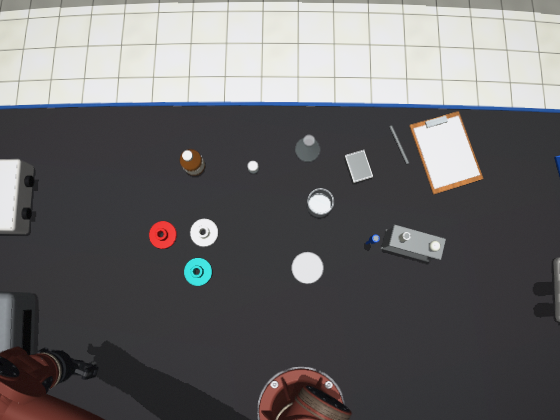

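Scene: the white cover is at scene (378,208) and top (204,232). Its look-alikes are turquoise (370,174) and red (426,197). The white cylinder-headed probe is at scene (130,187) and top (406,237). It could be confused with the blue one at (169,190) and the stirrer ball at (91,188). The pot is at scene (242,247) and top (320,203). The dish at (247,195) and the slide box at (194,302) are also light-coloured. I choose the white cover, the cylinder-headed white probe, and the grey steel pot.

Run:
```python
import cv2,numpy as np
a=cv2.imread('pics/scene0.png');b=cv2.imread('pics/top0.png')
def c(i,u,v,s=40,k=5): return cv2.resize(i[v-s:v+s,u-s:u+s],(400,300-0) if 0 else (260,260),interpolation=cv2.INTER_CUBIC)
r1=np.hstack([c(a,378,208),c(a,125,195,45),c(a,242,247,30)]);r2=np.hstack([c(b,204,232,25),c(b,406,240,40),c(b,320,203,25)])
cv2.imwrite('pics/crop0.png',np.vstack([r1,r2]))
```

```text
(no output)
```

View pics/crop0.png

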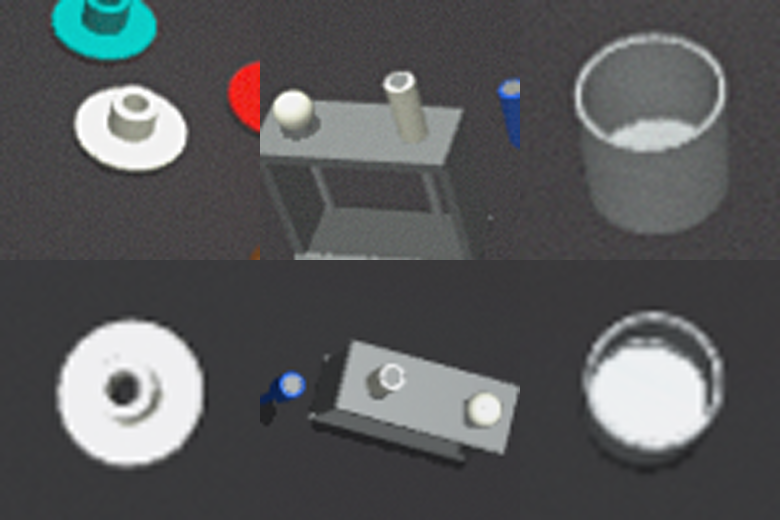

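The crop confirms the choices: white cover with collar, probe with straight white cylinder head on the rack plate, open grey pot. Next I fit circles at the known heights.

```bash
cat >> h.py <<'E'
def circfit(n,im,xy0,z,R,span=.012,step=.001):
    g=cv2.GaussianBlur(cv2.cvtColor(im,cv2.COLOR_RGB2GRAY).astype(np.float32),(0,0),0.8)
    m=cv2.magnitude(cv2.Sobel(g,5,1,0),cv2.Sobel(g,5,0,1)); t=np.linspace(0,2*np.pi,72,endpoint=False)
    ds=np.arange(-span,span+1e-9,step); S=np.zeros((len(ds),len(ds)))
    for i,a in enumerate(ds):
        for j,b in enumerate(ds):
            P=np.c_[xy0[0]+a+R*np.cos(t),xy0[1]+b+R*np.sin(t),0*t+z]; uv=proj(n,P).astype(np.float32)
            S[i,j]=np.sqrt(cv2.remap(m,uv[:,0],uv[:,1],cv2.INTER_LINEAR)).mean()
    w=np.exp((S-S.max())/(S.max()*.02)); w/=w.sum()
    return np.array([xy0[0]+(w.sum(1)*ds).sum(),xy0[1]+(w.sum(0)*ds).sum()]),S.max()
E
python3 - <<'E'
from h import *
for n in ('scene','top'):
    im=cv2.imread(f'pics/{n}0.png')[:,:,::-1].copy()
    for nm,xy,z,R in (('disc',(.528,.29),.011,.042),('collartop',(.528,.29),.037,.018),('rim',(.61,-.052),.07,.038),('probetop',(.5,-.271),.185,.011),('ball',(.48,-.36),.148,.015),('bluetop',(.495,-.19),.16,.011)):
        c,s=circfit(n,im,xy,z,R,.015); print(n,nm,c.round(4),round(s,1))
    P=cloud(n,np.load(f'pics/{n}0.npy'))
    for nm,xy,rr,zl in (('disc',(.528,.29),.05,.006),('rim',(.615,-.053),.045,.055),('probe',(.5,-.271),.02,.165),('plate',(.485,-.315),.09,.12),('blue',(.495,-.19),.03,.05)):
        k=(np.hypot(P[...,0]-xy[0],P[...,1]-xy[1])<rr)&(P[...,2]>zl); q=P[k]
        if len(q): print(' depth',nm,len(q),q.mean(0).round(4),q.min(0).round(3),q.max(0).round(3))
    k=(np.hypot(P[...,0]-.485,P[...,1]+.315)<.1)&(abs(P[...,2]-.13)<.006); print(cv2.minAreaRect(P[k][:,:2].astype(np.float32)))
E
```

```text
scene disc [0.5232 0.2938] 21.5
scene collartop [0.5228 0.2909] 15.9
scene rim [ 0.6097 -0.0515] 14.9Traceback (most recent call last):
  File "<stdin>", line 5, in <module>
  File "h.py", line 25, in circfit
    P=np.c_[xy0[0]+a+R*np.cos(t),xy0[1]+b+R*np.sin(t),0*t+z]; uv=proj(n,P).astype(np.float32)
                                                                 ~~~~^^^^^
  File "h.py", line 17, in proj
    K,D,o,A=cal(n); q=(np.array(P,float).reshape(-1,3)-o)@A; q=q*[1,-1,-1]
            ~~~^^^
  File "h.py", line 6, in cal
    c=r.get_calibration(n); return np.array(c['mtx']),np.array(c['dist']),np.array(c['origin']),np.array(c['attitude'])
ValueError: time passes only in moves, steps and waits
```

```bash
python3 - <<'E'
s=open('h.py').read()
s=s.replace("""def cal(n):
    c=r""","""import functools,os,pickle
@functools.lru_cache(None)
def cal(n):
    if os.path.exists(f'{n}.cal'): return pickle.load(open(f'{n}.cal','rb'))
    v=_cal(n); pickle.dump(v,open(f'{n}.cal','wb')); return v
def _cal(n):
    c=r""")
open('h.py','w').write(s)
E
cat > m.py <<'E'
from h import *
for n in ('scene','top'):
    im=cv2.imread(f'pics/{n}0.png')[:,:,::-1].copy()
    for nm,xy,z,R in (('disc',(.525,.29),.011,.042),('collartop',(.525,.29),.037,.018),('rim',(.61,-.052),.07,.038),('rimin',(.61,-.052),.07,.035),('probetop',(.5,-.271),.185,.011),('ball',(.48,-.36),.148,.015),('bluetop',(.495,-.19),.16,.011)):
        c,s=circfit(n,im,xy,z,R,.015); print(n,nm,c.round(4),round(s,1))
    P=cloud(n,np.load(f'pics/{n}0.npy'))
    for nm,xy,rr,zl in (('disc',(.528,.29),.05,.006),('rim',(.615,-.053),.045,.055),('probe',(.5,-.271),.02,.165),('plate',(.485,-.315),.09,.12),('blue',(.495,-.19),.03,.05)):
        k=(np.hypot(P[...,0]-xy[0],P[...,1]-xy[1])<rr)&(P[...,2]>zl); q=P[k]
        if len(q): print(' depth',nm,len(q),q.mean(0).round(4),q.min(0).round(3),q.max(0).round(3))
    k=(np.hypot(P[...,0]-.485,P[...,1]+.315)<.1)&(abs(P[...,2]-.13)<.006); print(cv2.minAreaRect(P[k][:,:2].astype(np.float32)))
E
python3 m.py
```

```text
scene disc [0.5232 0.2938] 21.5
scene collartop [0.5209 0.2915] 15.9
scene rim [ 0.6097 -0.0515] 14.9
scene rimin [ 0.6122 -0.052 ] 13.0
scene probetop [ 0.5    -0.2736] 17.6
scene ball [ 0.4684 -0.3636] 18.0
scene bluetop [ 0.4951 -0.1947] 12.9
 depth disc 682 [0.5309 0.2906 0.0167] [0.482 0.252 0.006] [0.566 0.336 0.041]
 depth rim 394 [ 0.6128 -0.0519  0.0645] [ 0.573 -0.089  0.055] [ 0.65  -0.015  0.073]
 depth probe 126 [ 0.5051 -0.2721  0.1797] [ 0.49  -0.283  0.165] [ 0.512 -0.262  0.191]
 depth plate 1676 [ 0.4968 -0.3134  0.1368] [ 0.44  -0.398  0.12 ] [ 0.538 -0.239  0.191]
 depth blue 284 [ 0.5013 -0.1947  0.1273] [ 0.484 -0.206  0.05 ] [ 0.51  -0.184  0.164]
((0.4885155260562897, -0.31798404455184937), (0.15234187245368958, 0.06585286557674408), 75.12923431396484)
top disc [0.5231 0.2936] 22.1
top collartop [0.5331 0.2829] 13.8
top rim [ 0.6121 -0.0521] 17.2
top rimin [ 0.6074 -0.0512] 16.0
top probetop [ 0.4936 -0.2624] 12.5
top ball [ 0.4797 -0.366 ] 12.9
top bluetop [ 0.4956 -0.1948] 15.3
 depth disc 547 [0.5231 0.2924 0.0154] [0.484 0.248 0.006] [0.575 0.335 0.046]
 depth rim 120 [ 0.6135 -0.0512  0.0673] [ 0.573 -0.086  0.055] [ 0.65  -0.013  0.078]
 depth probe 65 [ 0.4993 -0.2709  0.1821] [ 0.489 -0.282  0.165] [ 0.51  -0.261  0.19 ]
 depth plate 1180 [ 0.4872 -0.3156  0.1349] [ 0.44  -0.396  0.12 ] [ 0.535 -0.238  0.19 ]
 depth blue 79 [ 0.4945 -0.1922  0.1466] [ 0.485 -0.205  0.052] [ 0.506 -0.183  0.165]
((0.48793235421180725, -0.3177160918712616), (0.15119975805282593, 0.06189897656440735), 74.67625427246094)
```

```bash
python3 -m creep '[[[0.012,-0.009,0],0,0],[[0.024,-0.019,0],0,0],[[0.03,-0.024,-0.005],0,0],[[0.03,-0.024,-0.01],0,0],[[0.03,-0.024,-0.01],0,0],[[0.03,-0.024,-0.01],0,0],[[0.03,-0.024,-0.01],0,0],[[0.03,-0.024,-0.01],0,0],[[0.03,-0.024,-0.01],0,0],[[0.03,-0.024,-0.01],0,0]]'
```

```text
clock: 2.03
position: [0.4459, 0.3544, 0.1561]
ee_rot: [[0.001, -0.96, 0.281], [0.0, 0.281, 0.96], [-1.0, -0.0, 0.001]]
ft_force: [-0.3, -0.1, -0.7]
grip_width: 0.0852
```

```bash
python3 -m creep '[[[0.022,-0.018,0],0,0],[[0.022,-0.018,0],0,0],[[0.018,-0.014,0],0,0],[[0.011,-0.008,-0.01],0,0],[[0.0045,-0.004,-0.02],0,0],[[0,0,-0.02],0,0],[[0,0,-0.02],0,0],[[0,0,-0.02],0,0],[[0,0,-0.01],0,0],[[0,0,0],0,0]]'
python3 - <<'E'
from h import *
im,d=snap('scene','s1'); a,b=320,150; cv2.imwrite('pics/s1c.png',cv2.resize(im[150:250,300:440,::-1],(700,500),interpolation=cv2.INTER_CUBIC))
print(r.get_state()['position'])
E
```

```text
clock: 2.87
position: [0.5198, 0.2936, 0.0531]
ee_rot: [[-0.005, -0.96, 0.281], [-0.001, 0.281, 0.96], [-1.0, 0.004, -0.002]]
ft_force: [-0.6, -0.5, 0.3]
grip_width: 0.0853
[0.5208669  0.2938677  0.05509625]
```

View pics/s1c.png

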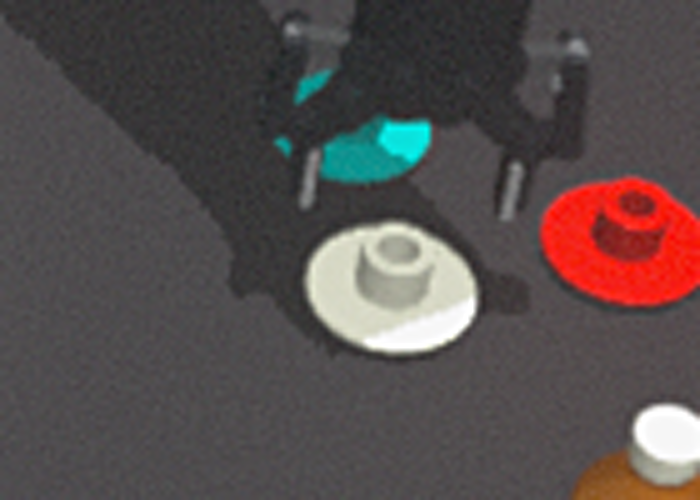

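Fingers straddle the collar; tips are at crop (308,205) and (510,215), collar top at (398,248). Quick check by projection.

```bash
python3 - <<'E'
from h import *
s=r.get_state(); p=s['position']; z=s['ee_rot'][:,2]
for q in ([*p[:2],p[2]+.013],p+z*.0425+[0,0,.013],p-z*.0425+[0,0,.013],[.5231,.2937,.037]): print(((proj('scene',q)[0]-[300,150])*5).round(0))
E
python3 -m creep '[[[0,0,-0.01],0,0],[[0,0,-0.01],0,0],[[0,0,-0.01],0,0],[[0,0,-0.006],0,0],[[0,0,0],0,0],[[0,0,0],0,0],[[0,0,0],0,0],[[0,0,0],0,0],[[0,0,0],0,0],[[0,0,0],0,0]]'
```

```text
[403. 198.]
[493. 204.]
[314. 192.]
[396. 247.]
clock: 3.75
position: [0.5224, 0.2939, 0.0208]
ee_rot: [[0.001, -0.96, 0.281], [0.0, 0.281, 0.96], [-1.0, -0.001, 0.0]]
ft_force: [-0.2, 0.7, 0.8]
grip_width: 0.0854
```

```bash
python3 -m creep '[[[0.0005,0,-0.003],0,0],[[0,0,-0.003],0,0],[[0,0,0],0,0.3],[[0,0,0],0,0.5],[[0,0,0],0,0.8],[[0,0,0],0,1],[[0,0,0],0,1],[[0,0,0],0,1],[[0,0,0],0,1],[[0,0,0],0,1]]'
```

```text
clock: 4.58
position: [0.5229, 0.294, 0.0149]
ee_rot: [[0.001, -0.96, 0.281], [0.0, 0.281, 0.96], [-1.0, -0.001, 0.001]]
ft_force: [-1.1, 0.2, 5.3]
grip_width: 0.0342
```

```bash
python3 -m creep '[[[0,0,0],0,1],[[0,0,0.004],0,1],[[0,0,0.008],0,1],[[0,0,0.012],0,1],[[0,0,0.016],0,1],[[0,0,0.02],0,1],[[0,0,0.02],0,1],[[0,0,0.016],0,1],[[0,0,0.01],0,1],[[0,0,0.004],0,1]]'
python3 - <<'E'
from h import *
im,d=snap('scene','s2'); cv2.imwrite('pics/s2c.png',cv2.resize(im[130:230,300:440,::-1],(700,500),interpolation=cv2.INTER_CUBIC))
s=r.get_state();print(s['position'],s['ft_force'],s['grip_width'])
E
```

```text
clock: 5.42
position: [0.5236, 0.2941, 0.1269]
ee_rot: [[0.003, -0.96, 0.281], [0.001, 0.281, 0.96], [-1.0, -0.003, 0.002]]
ft_force: [1.4, 0.9, -1.5]
grip_width: 0.0347
[0.52343931 0.29412525 0.12648624] [ 0.78708681 -0.09419731 -0.73172571] 0.03479590240335431
```

View pics/s2c.png

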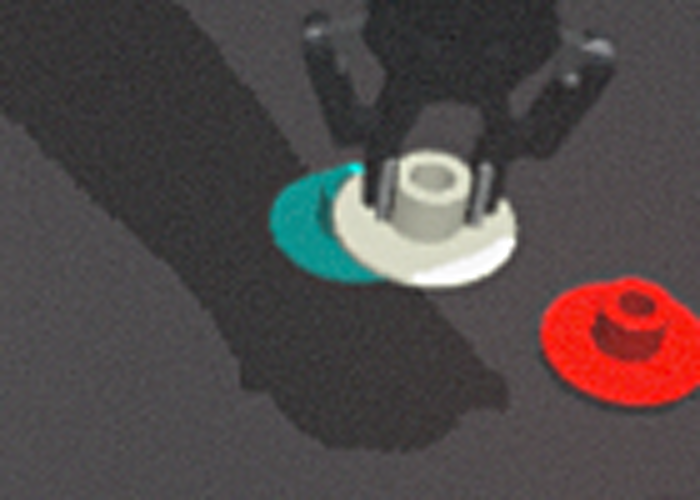

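Cover hangs level in the jaws (crop (425,215)), held at about 110 mm up. Carrying it to the pot.

```bash
python3 -m creep '[[[0.002,-0.008,0],0,1],[[0.004,-0.016,0],0,1],[[0.006,-0.024,0],0,1],[[0.008,-0.031,0],0,1],[[0.008,-0.031,0],0,1],[[0.008,-0.031,0],0,1],[[0.008,-0.031,0],0,1],[[0.008,-0.031,0],0,1],[[0.008,-0.031,0],0,1],[[0.008,-0.031,0],0,1]]'
python3 -m creep '[[[0.007,-0.027,0],0,1],[[0.006,-0.022,0],0,1],[[0.004,-0.016,0],0,1],[[0.003,-0.01,0],0,1],[[0.002,-0.005,0],0,1],[[0,0,0],0,1],[[0,0,0],0,1],[[0,0,0],0,1],[[0,0,0],0,1],[[0,0,0],0,1]]'
python3 - <<'E'
from h import *
im,d=snap('scene','s3'); cv2.imwrite('pics/s3c.png',cv2.resize(im[190:290,170:310,::-1],(700,500),interpolation=cv2.INTER_CUBIC))
s=r.get_state();print(s['position'],s['ft_force'],s['grip_width'])
p=s['position']
for R,z in ((.042,p[2]-.0149+.011),(.018,p[2]-.0149+.037)):print(circfit('scene',im,p[:2],z,R))
print(circfit('scene',im,(.611,-.0515),.07,.038))
E
```

```text
clock: 6.3
position: [0.5898, 0.0268, 0.1228]
ee_rot: [[-0.002, -0.96, 0.281], [0.0, 0.281, 0.96], [-1.0, 0.002, -0.0]]
ft_force: [0.4, 0.2, -1.2]
grip_width: 0.0345
clock: 7.13
position: [0.6125, -0.0503, 0.1244]
ee_rot: [[0.0, -0.96, 0.28], [0.0, 0.28, 0.96], [-1.0, -0.0, 0.0]]
ft_force: [-0.0, 0.2, -1.1]
grip_width: 0.0347
[ 0.61255187 -0.05043481  0.1244307 ] [-0.76859649 -0.90734726 -1.50094774] 0.0345568461433409
(array([ 0.61417996, -0.05052365]), np.float64(18.120349884033203))
(array([ 0.61154567, -0.05050371]), np.float64(15.975603103637695))
(array([ 0.60991548, -0.05144375]), np.float64(10.11589241027832))
```

View pics/s3c.png

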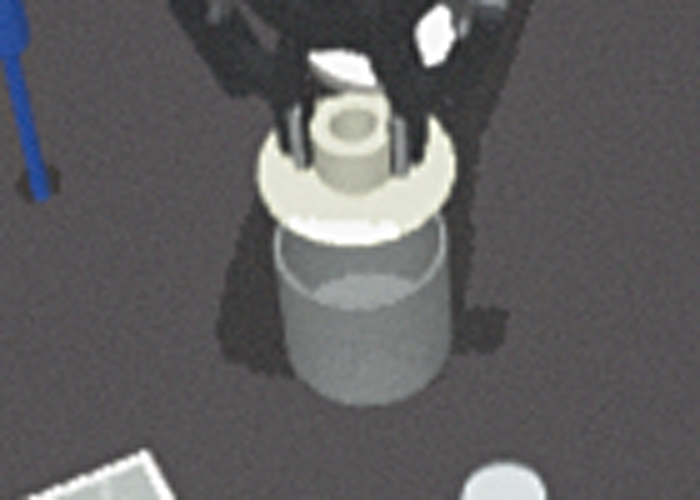

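```bash
python3 -m creep '[[[-0.001,-0.0005,-0.003],0,1],[[-0.0008,-0.0005,-0.006],0,1],[[0,0,-0.008],0,1],[[0,0,-0.008],0,1],[[0,0,-0.006],0,1],[[0,0,-0.004],0,1],[[0,0,-0.003],0,1],[[0,0,-0.002],0,1],[[0,0,-0.001],0,1],[[0,0,0],0,1]]'
python3 - <<'E'
from h import *
im,d=snap('scene','s4'); cv2.imwrite('pics/s4c.png',cv2.resize(im[190:290,170:310,::-1],(700,500),interpolation=cv2.INTER_CUBIC))
s=r.get_state();print(s['position'],s['ft_force'],s['grip_width'])
E
```

```text
clock: 8.02
position: [0.6108, -0.0522, 0.0833]
ee_rot: [[0.0, -0.96, 0.281], [0.0, 0.281, 0.96], [-1.0, -0.0, 0.0]]
ft_force: [-0.8, 0.1, -1.6]
grip_width: 0.0345
[ 0.61092098 -0.05218041  0.08351318] [ 0.52502874 -0.15542856 -1.01936297] 0.034212619998910995
```

View pics/s4c.png

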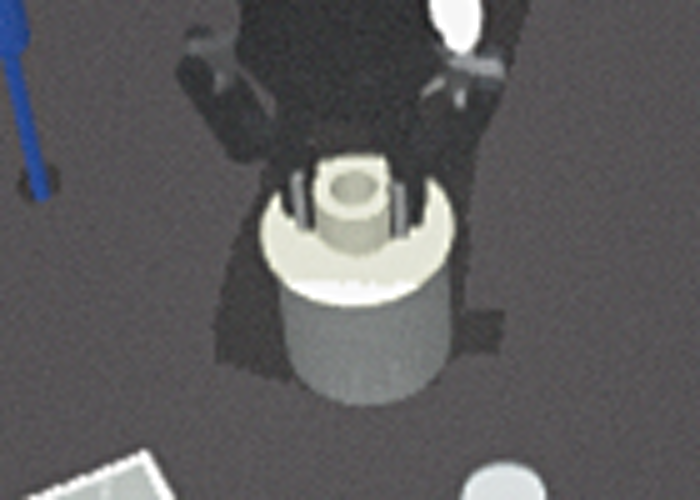

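```bash
python3 -m creep '[[[0,0,-0.001],0,1],[[0,0,-0.001],0,1],[[0,0,-0.001],0,1],[[0,0,-0.0005],0,1],[[0,0,-0.0005],0,1],[[0,0,-0.0005],0,1],[[0,0,0],0,1],[[0,0,0],0,1],[[0,0,0],0,1],[[0,0,0],0,1]]'
```

```text
clock: 8.9
position: [0.6108, -0.0521, 0.0789]
ee_rot: [[0.0, -0.96, 0.281], [0.0, 0.281, 0.96], [-1.0, -0.0, 0.0]]
ft_force: [0.1, -0.4, 0.2]
grip_width: 0.0348
```

```bash
python3 -m creep '[[[0,0,-0.0005],0,1],[[0,0,0],0,1],[[0,0,0],0,0.5],[[0,0,0],0,0.3],[[0,0,0],0,0.1],[[0,0,0],0,0],[[0,0,0],0,0],[[0,0,0],0,0],[[0,0,0],0,0],[[0,0,0],0,0]]'
python3 -m creep '[[[0,0,0.002],0,0],[[0,0,0.004],0,0],[[0,0,0.008],0,0],[[0,0,0.015],0,0],[[0,0,0.025],0,0],[[0,0,0.03],0,0],[[0,0,0.03],0,0],[[0,0,0.03],0,0],[[0,0,0.02],0,0],[[0,0,0.01],0,0]]'
python3 -m creep '[[[-0.004,-0.008,0],-7,0],[[-0.008,-0.017,0],-7,0],[[-0.011,-0.024,0],-7,0],[[-0.011,-0.024,0],-7,0],[[-0.011,-0.024,0],-7,0],[[-0.011,-0.024,0],-7,0],[[-0.011,-0.024,0],-7,0],[[-0.011,-0.024,0],-7,0],[[-0.011,-0.024,0],-7,0],[[-0.011,-0.024,0],-7,0]]'
python3 - <<'E'
from h import *
for n in ('scene','top'):
    im,d=snap(n,n+'5')
    u,v={'scene':(242,240),'top':(320,203)}[n]
    cv2.imwrite(f'pics/{n}5c.png',cv2.resize(im[v-50:v+50,u-70:u+70,::-1],(700,500),interpolation=cv2.INTER_CUBIC))
    print(n,'disc',circfit(n,im,(.611,-.052),.075,.042),'collar',circfit(n,im,(.611,-.052),.101,.018),'hole',circfit(n,im,(.611,-.052),.101,.01))
    P=cloud(n,d); q=P[np.hypot(P[...,0]-.611,P[...,1]+.052)<.05]
    rr=np.hypot(q[:,0]-.611,q[:,1]+.052); k=(rr>.025)&(rr<.038)&(q[:,2]>.06); A=np.c_[q[k][:,:2]-[.611,-.052],np.ones(k.sum())]; print('disc plane',np.linalg.lstsq(A,q[k][:,2],rcond=None)[0])
    print('probe',circfit(n,im,(.4998,-.2743),.185,.011))
s=r.get_state();print(s['position'],s['ft_force'],s['grip_width'],s['qpos'])
E
```

```text
clock: 9.73
position: [0.6108, -0.0522, 0.0783]
ee_rot: [[0.0, -0.96, 0.281], [0.0, 0.281, 0.96], [-1.0, -0.0, 0.0]]
ft_force: [-0.4, -0.6, 0.1]
grip_width: 0.086
clock: 10.57
position: [0.6118, -0.0525, 0.2568]
ee_rot: [[0.005, -0.96, 0.281], [-0.001, 0.281, 0.96], [-1.0, -0.005, -0.0]]
ft_force: [0.1, -0.2, -0.2]
grip_width: 0.0858
clock: 11.4
position: [0.5099, -0.2701, 0.252]
ee_rot: [[-0.0, -0.058, 0.998], [0.0, 0.998, 0.058], [-1.0, 0.0, -0.0]]
ft_force: [-0.1, 0.4, -0.9]
grip_width: 0.0853
scene disc (array([ 0.61123141, -0.05235186]), np.float64(21.016748428344727)) collar (array([ 0.60884062, -0.05404087]), np.float64(14.680316925048828)) hole (array([ 0.60650997, -0.05189224]), np.float64(15.603498458862305))
disc plane [-0.04896074  0.00099819  0.07498172]
probe (array([ 0.49934551, -0.27364702]), np.float64(13.016122817993164))
top disc (array([ 0.61081208, -0.05230802]), np.float64(21.9440860748291)) collar (array([ 0.60398568, -0.04979009]), np.float64(11.639522552490234)) hole (array([ 0.6116144 , -0.05264986]), np.float64(16.96842384338379))
disc plane [ 0.00566826 -0.00117077  0.07465769]
probe (array([ 0.49896902, -0.26892944]), np.float64(7.463295936584473))
[ 0.50921411 -0.27201253  0.25169531] [-0.02611322  0.46263156 -1.02897522] 0.08558186030400544 [-7.16616879e-01  4.10214222e-02  6.84468633e-02  1.59876626e+00
 -7.75824774e-04  7.97796697e-01]
```

View pics/scene5c.png

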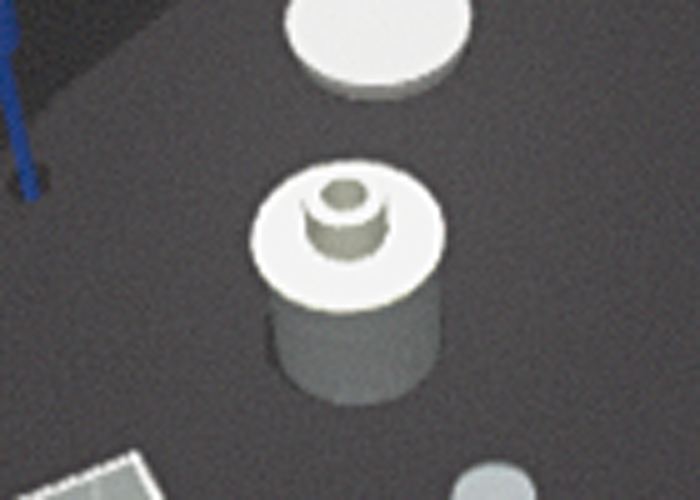

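View pics/top5c.png

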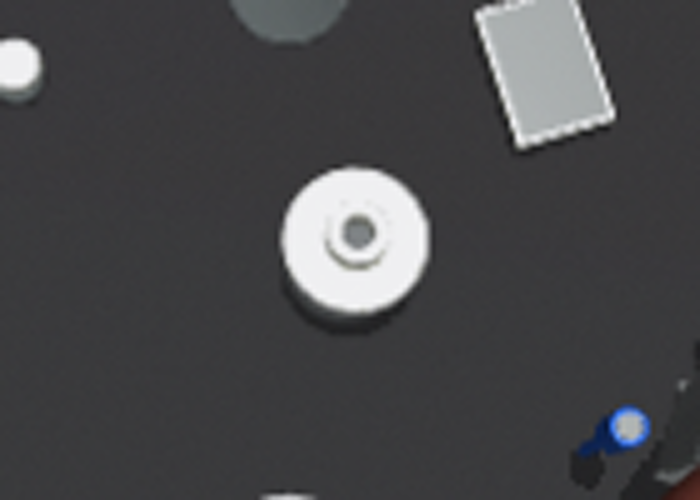

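View pics/scene5.png

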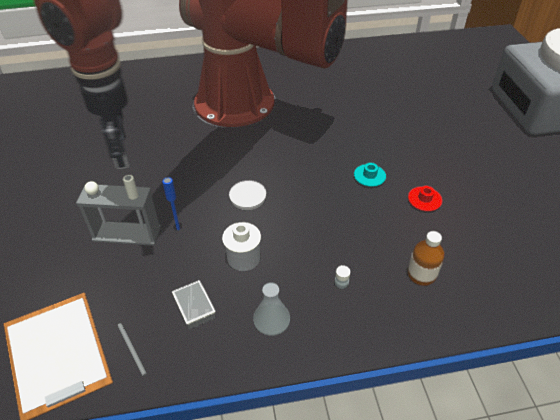

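Cover is seated: level white disc at scene crop (348,235), hole at (344,192), and disc plane z ≈ 75 mm, as it must be. The pot did not move. Now I align over the probe.

```bash
python3 -m creep '[[[-0.004,-0.001,0],-6,0],[[-0.004,-0.001,0],-6,0],[[-0.002,-0.001,0],-5,0],[[0,0,-0.01],0,0],[[0,0,-0.015],0,0],[[0,0,-0.01],0,0],[[0,0,-0.005],0,0],[[0,0,0],0,0],[[0,0,0],0,0],[[0,0,0],0,0]]'
python3 - <<'E'
from h import *
im,d=snap('scene','s6'); cv2.imwrite('pics/s6c.png',cv2.resize(im[130:230,70:210,::-1],(700,500),interpolation=cv2.INTER_CUBIC))
s=r.get_state();print(s['position'],s['ee_rot'][:,2],s['ft_force'],s['grip_width'])
print('probe',circfit('scene',im,(.4998,-.2743),.185,.011))
E
```

```text
clock: 12.33
position: [0.501, -0.2722, 0.2129]
ee_rot: [[0.001, 0.23, 0.973], [-0.001, 0.973, -0.23], [-1.0, -0.0, 0.001]]
ft_force: [-0.8, 1.0, 0.0]
grip_width: 0.0852
[ 0.50109244 -0.27229117  0.21307793] [ 0.97325008 -0.22974594  0.00104096] [-0.80912569  0.18481355 -0.49974476] 0.08535116104500222
probe (array([ 0.49961932, -0.27373705]), np.float64(12.669113159179688))
```

View pics/s6c.png

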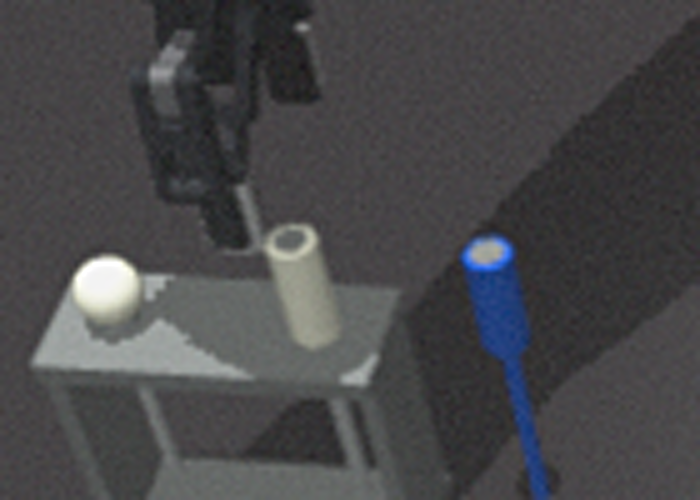

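Run:
```python
from h import *
s=r.get_state(); p=s['position']; z=s['ee_rot'][:,2]
for q in ([*p[:2],p[2]+.013],p+z*.0425+[0,0,.013],p-z*.0425+[0,0,.013],[.4997,-.274,.185],[.4997,-.274,.226]): print(((proj('scene',q)[0]-[70,130])*5).round(0))
im,d=snap('top','t6'); cv2.imwrite('pics/t6c.png',cv2.resize(im[190:290,340:480,::-1],(700,500),interpolation=cv2.INTER_CUBIC))
```

```text
[270. 168.]
[242. 238.]
[296. 101.]
[287. 239.]
[265. 166.]
```

View pics/t6c.png

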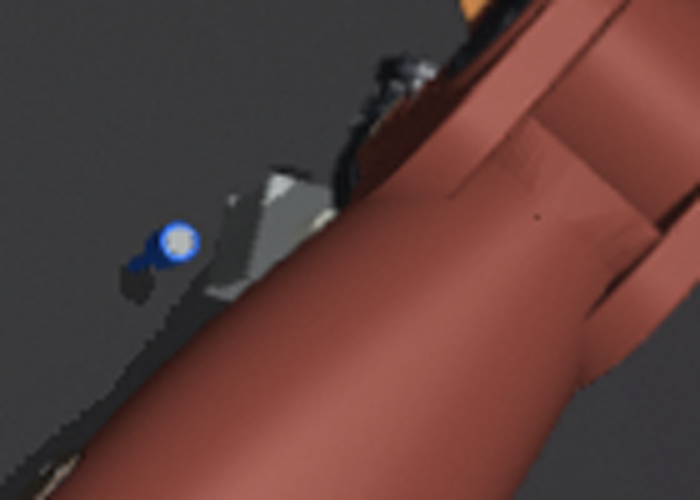

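The finger tip appears at crop (240,247), against a predicted (242,238), so the model is consistent. A small correction, then descend.

```bash
python3 -m creep '[[[-0.0014,-0.0016,0],0,0],[[0,0,-0.005],0,0],[[0,0,-0.01],0,0],[[0,0,-0.015],0,0],[[0,0,-0.015],0,0],[[0,0,-0.012],0,0],[[0,0,-0.008],0,0],[[0,0,-0.005],0,0],[[0,0,-0.003],0,0],[[0,0,0],0,0]]'
python3 -m creep '[[[0,0,-0.001],0,0],[[0,0,0],0,0.2],[[0,0,0],0,0.4],[[0,0,0],0,0.6],[[0,0,0],0,0.8],[[0,0,0],0,1],[[0,0,0],0,1],[[0,0,0],0,1],[[0,0,0],0,1],[[0,0,0],0,1]]'
python3 - <<'E'
from h import *
im,d=snap('scene','s7'); cv2.imwrite('pics/s7c.png',cv2.resize(im[130:230,70:210,::-1],(700,500),interpolation=cv2.INTER_CUBIC))
s=r.get_state();print(s['position'],s['ee_rot'][:,2],s['ft_force'],s['grip_width'])
E
```

```text
clock: 13.27
position: [0.4993, -0.2737, 0.139]
ee_rot: [[-0.0, 0.23, 0.973], [0.0, 0.973, -0.23], [-1.0, 0.0, -0.0]]
ft_force: [-1.0, 0.1, -0.6]
grip_width: 0.0853
clock: 14.1
position: [0.4994, -0.2738, 0.1386]
ee_rot: [[0.0, 0.23, 0.973], [-0.0, 0.973, -0.23], [-1.0, -0.0, 0.0]]
ft_force: [-0.4, 0.9, 4.5]
grip_width: 0.0207
[ 0.49945379 -0.27382306  0.13863145] [ 9.73102957e-01 -2.30370293e-01  4.04432069e-04] [-0.90570408  0.97883629  4.44929716] 0.02058975259532482
```

View pics/s7c.png

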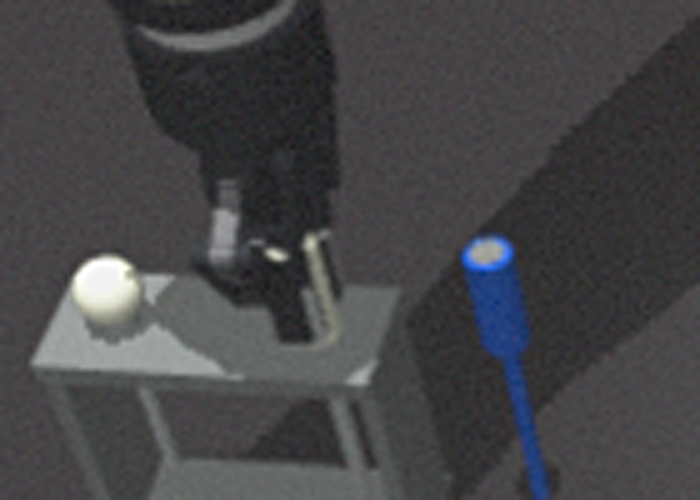

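Gripped (width 20.7 mm); finger at crop (290,320) on the head. Lifting straight up.

```bash
python3 -m creep '[[[0,0,0.002],0,1],[[0,0,0.004],0,1],[[0,0,0.008],0,1],[[0,0,0.012],0,1],[[0,0,0.016],0,1],[[0,0,0.016],0,1],[[0,0,0.016],0,1],[[0,0,0.012],0,1],[[0,0,0.008],0,1],[[0,0,0.004],0,1]]'
python3 -m creep '[[[0,0,0.006],0,1],[[0,0,0.01],0,1],[[0,0,0.01],0,1],[[0,0,0.005],0,1],[[0,0,0.002],0,1],[[0,0,0],0,1],[[0,0,0],0,1],[[0,0,0],0,1],[[0,0,0],0,1],[[0,0,0],0,1]]'
python3 - <<'E'
from h import *
im,d=snap('scene','s8'); cv2.imwrite('pics/s8c.png',cv2.resize(im[90:230,50:210,::-1],(686,600),interpolation=cv2.INTER_CUBIC))
s=r.get_state();p=s['position'];print(p,s['ft_force'],s['grip_width'])
for dz in (-.1136,-.0086): print((proj('scene',p+[0,0,dz])[0]-[50,90])*4.2875)
E
```

```text
clock: 14.98
position: [0.4998, -0.2741, 0.2381]
ee_rot: [[0.001, 0.23, 0.973], [-0.001, 0.973, -0.23], [-1.0, -0.001, 0.002]]
ft_force: [0.1, 0.1, 0.2]
grip_width: 0.0204
clock: 15.82
position: [0.4992, -0.2736, 0.2689]
ee_rot: [[-0.0, 0.23, 0.973], [0.0, 0.973, -0.23], [-1.0, 0.0, -0.0]]
ft_force: [-0.4, -0.1, -1.4]
grip_width: 0.0204
[ 0.49926711 -0.27364244  0.26901335] [-0.39580705 -0.16022719 -1.5426289 ] 0.020507482621678005
[346.00411838 418.97333986]
[297.58812465 258.38117295]
```

View pics/s8c.png

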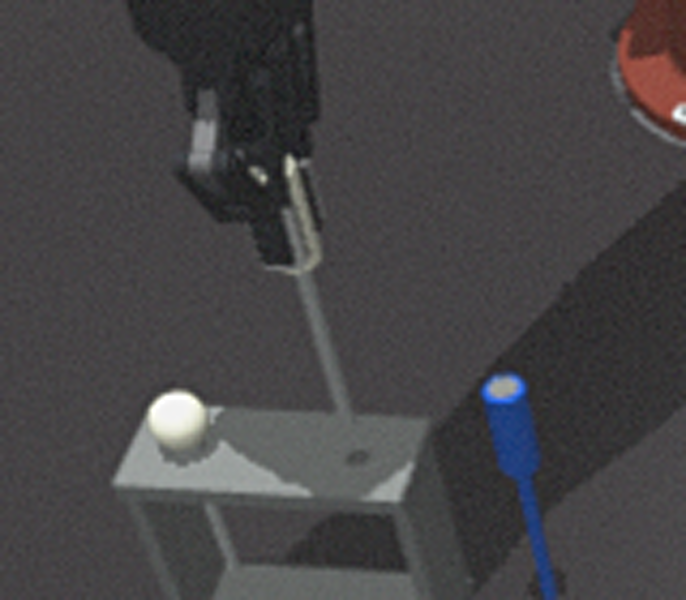

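Probe lifted, upright, tip at crop (348,420), exactly where predicted (346,419); the stem is clear of the plate. Moving to the pot, x first to stay away from the blue one.

```bash
python3 -m creep '[[[0.008,0,0],0,1],[[0.016,0,0],0,1],[[0.02,0.004,0],0,1],[[0.02,0.01,0],0,1],[[0.016,0.018,0],0,1],[[0.012,0.024,0],0,1],[[0.008,0.026,0],0,1],[[0.004,0.026,0],0,1],[[0.002,0.026,0],0,1],[[0.002,0.024,0],0,1]]'
python3 -m creep '[[[0.002,0.02,0],0,1],[[0.001,0.016,0],0,1],[[0.0007,0.012,0],0,1],[[0,0.008,0],0,1],[[0,0.005,0],0,1],[[0,0.002,0],0,1],[[0,0,0],0,1],[[0,0,0],0,1],[[0,0,0],0,1],[[0,0,0],0,1]]'
cat > look.py <<'E'
from h import *
import sys
t=sys.argv[1]
for n,(u,v) in (('scene',(242,215)),('top',(322,205))):
    im,d=snap(n,n+t); w,h=(80,60) if n=='scene' else (40,30)
    cv2.imwrite(f'pics/{n}{t}c.png',cv2.resize(im[v-h:v+h,u-w:u+w,::-1],(800,600),interpolation=cv2.INTER_CUBIC))
    k=800/(2*w); s=r.get_state(); p=s['position']
    for nm,q in (('tip',p-[0,0,.1136]),('neck',p-[0,0,.0086]),('mouth',[.611,-.0523,.101])): print(n,nm,((proj(n,q)[0]-[u-w,v-h])*k).round(0))
    print(circfit(n,im,(.611,-.0523),.075,.042,.006),circfit(n,im,(.611,-.0523),.101,.01,.006))
print(p,s['ee_rot'].round(3).tolist(),s['ft_force'],s['grip_width'],s['clock'])
E
python3 look.py 9
```

```text
clock: 16.7
position: [0.608, -0.114, 0.269]
ee_rot: [[-0.0, 0.23, 0.973], [0.0, 0.973, -0.23], [-1.0, 0.0, -0.0]]
ft_force: [0.8, 1.5, -0.4]
grip_width: 0.0208
clock: 17.53
position: [0.6111, -0.0534, 0.2693]
ee_rot: [[0.0, 0.231, 0.973], [-0.0, 0.973, -0.231], [-1.0, -0.0, 0.0]]
ft_force: [0.1, 0.3, -1.8]
grip_width: 0.0204
scene tip [381. 280.]
scene neck [363.  91.]
scene mouth [392. 367.]
(array([ 0.61171717, -0.05226519]), np.float64(20.173091888427734)) (array([ 0.61107393, -0.05217515]), np.float64(12.227909088134766))
top tip [409. 206.]
top neck [439. 134.]
top mouth [392. 240.]
(array([ 0.6113908 , -0.05452754]), np.float64(4.0413665771484375)) (array([ 0.61315803, -0.04828947]), np.float64(4.98205041885376))
[ 0.61105463 -0.053186    0.26929904] [[0.0, 0.231, 0.973], [-0.0, 0.973, -0.231], [-1.0, -0.0, 0.0]] [-0.02133531  0.46382532 -1.60540532] 0.020756728630447703 17.6333
```

View pics/scene9c.png

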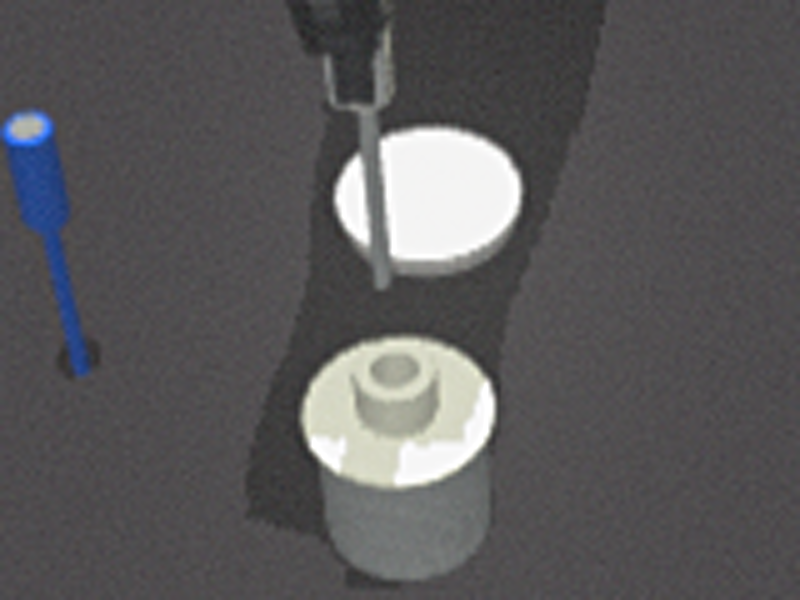

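View pics/top9c.png

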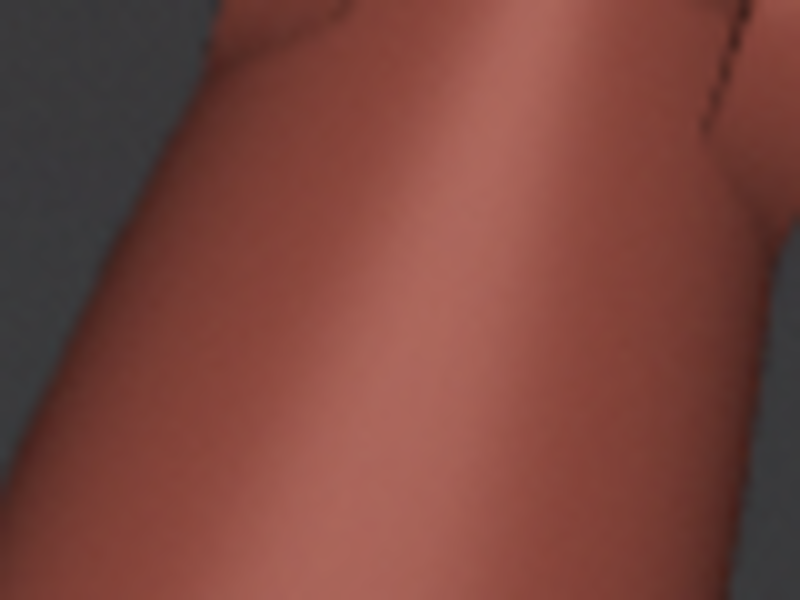

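Scene: stem hangs plumb above, tip at crop (381,288), hole centre about (396,370) against predicted (392,367). I'll measure the stem axis and hole more finely.

```bash
cat > fine.py <<'E'
from h import *
import sys
t=sys.argv[1]; im=cv2.imread(f'pics/scene{t}.png'); g=cv2.cvtColor(im,cv2.COLOR_BGR2GRAY)
c=g[185:240,215:270]; 
for v in (180,190,196,200,204,208,210,212,214): print(v,g[v,226:250].tolist())
for v in range(222,238): print(v,g[v,228:256].tolist())
E
python3 fine.py 9
python3 - <<'E'
from h import *
for z in (.26,.24,.22,.2,.18,.16): print(z,proj('scene',[.6111,-.0532,z]).round(1))
t=np.linspace(0,2*np.pi,8,endpoint=False)
for R in (.01,.018): print(proj('scene',np.c_[.611+R*np.cos(t),-.0523+R*np.sin(t),0*t+.101]).round(1).tolist())
E
```

```text
180 [84, 63, 61, 65, 63, 61, 66, 75, 114, 124, 123, 100, 59, 54, 68, 66, 88, 96, 115, 140, 143, 146, 143, 155]
190 [62, 65, 54, 89, 215, 252, 248, 251, 217, 122, 114, 107, 161, 255, 247, 244, 244, 244, 244, 244, 244, 243, 243, 244]
196 [63, 56, 72, 181, 255, 247, 245, 247, 255, 170, 114, 109, 119, 235, 249, 245, 244, 244, 244, 244, 244, 244, 244, 244]
200 [67, 63, 65, 55, 107, 232, 253, 249, 252, 215, 120, 117, 116, 191, 254, 246, 244, 244, 244, 244, 244, 244, 244, 243]
204 [68, 65, 70, 67, 65, 66, 78, 117, 147, 162, 122, 118, 108, 131, 255, 250, 246, 245, 245, 244, 244, 244, 245, 244]
208 [69, 67, 62, 70, 62, 67, 67, 64, 64, 66, 90, 123, 124, 115, 113, 124, 140, 138, 136, 140, 140, 140, 140, 139]
210 [67, 67, 67, 67, 70, 64, 69, 63, 65, 72, 80, 121, 127, 118, 83, 68, 70, 70, 81, 82, 88, 88, 91, 81]
212 [69, 71, 61, 65, 64, 68, 68, 62, 63, 65, 71, 107, 118, 90, 72, 64, 68, 68, 66, 66, 71, 66, 67, 68]
214 [65, 61, 65, 69, 65, 69, 66, 68, 72, 70, 64, 63, 67, 65, 66, 65, 68, 69, 67, 70, 71, 66, 70, 65]
222 [65, 67, 66, 63, 65, 59, 70, 72, 86, 86, 111, 133, 133, 135, 147, 145, 141, 136, 
[... 1877 characters left out ...]
6, 216, 213, 212, 212, 212]
236 [211, 213, 213, 216, 215, 153, 147, 155, 158, 164, 163, 167, 170, 168, 166, 169, 163, 164, 158, 151, 144, 166, 215, 215, 215, 213, 214, 210]
237 [212, 213, 213, 214, 216, 176, 147, 157, 161, 163, 166, 169, 173, 171, 168, 167, 166, 163, 156, 150, 146, 197, 216, 213, 214, 212, 214, 211]
0.26 [[234.8 173.6]]
0.24 [[235.5 181.2]]
0.22 [[236.2 188.6]]
0.2 [[236.9 195.8]]
0.18 [[237.5 202.8]]
0.16 [[238.2 209.6]]
[[241.0, 231.9], [244.1, 230.5], [245.0, 227.8], [243.2, 225.6], [239.8, 225.0], [236.7, 226.5], [235.7, 229.1], [237.5, 231.4]]
[[241.5, 234.7], [247.1, 232.1], [248.7, 227.3], [245.5, 223.3], [239.3, 222.3], [233.8, 224.9], [232.0, 229.6], [235.2, 233.7]]
```

Stem axis matches the tool axis within 0.2 px; the hole is at about (0.6113, -0.0520). Correct by +1.3 mm in y and lower to just above the mouth.

```bash
python3 -m creep '[[[0.0003,0.0013,0],0,1],[[0,0,-0.003],0,1],[[0,0,-0.006],0,1],[[0,0,-0.009],0,1],[[0,0,-0.009],0,1],[[0,0,-0.006],0,1],[[0,0,-0.004],0,1],[[0,0,-0.002],0,1],[[0,0,0],0,1],[[0,0,0],0,1]]'
python3 look.py 10
```

```text
clock: 18.47
position: [0.6114, -0.0515, 0.2305]
ee_rot: [[0.0, 0.23, 0.973], [-0.0, 0.973, -0.23], [-1.0, -0.0, 0.0]]
ft_force: [0.3, 0.8, -1.5]
grip_width: 0.0209
scene tip [392. 343.]
scene neck [375. 164.]
scene mouth [392. 367.]
(array([ 0.61194596, -0.05228007]), np.float64(19.960479736328125)) (array([ 0.61001446, -0.05209855]), np.float64(12.17723274230957))
top tip [393. 228.]
top neck [421. 160.]
top mouth [392. 240.]
(array([ 0.61131693, -0.05249829]), np.float64(4.032723426818848)) (array([ 0.61389445, -0.04715343]), np.float64(4.880025863647461))
[ 0.61159552 -0.05151862  0.23083005] [[0.001, 0.23, 0.973], [-0.0, 0.973, -0.23], [-1.0, -0.0, 0.001]] [ 0.8525408  -0.20137928 -1.22575469] 0.02024556671045354 18.5667
```

View pics/scene10c.png

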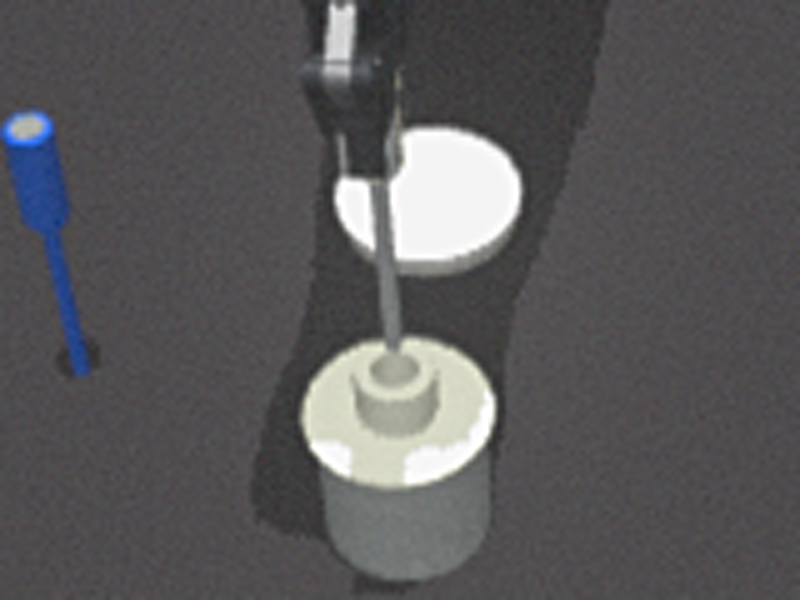

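Tip at crop (393,345), heading into the hole centre (395,369). Lowering in.

```bash
python3 -m creep '[[[0,0,-0.003],0,1],[[0,0,-0.004],0,1],[[0,0,-0.005],0,1],[[0,0,-0.005],0,1],[[0,0,-0.004],0,1],[[0,0,-0.003],0,1],[[0,0,-0.002],0,1],[[0,0,0],0,1],[[0,0,0],0,1],[[0,0,0],0,1]]'
python3 look.py 11
```

```text
clock: 19.4
position: [0.6115, -0.0514, 0.2046]
ee_rot: [[0.0, 0.23, 0.973], [-0.0, 0.973, -0.23], [-1.0, -0.0, 0.0]]
ft_force: [0.0, -0.7, -0.9]
grip_width: 0.0204
scene tip [395. 383.]
scene neck [379. 211.]
scene mouth [392. 367.]
(array([ 0.61193131, -0.05226042]), np.float64(19.876502990722656)) (array([ 0.61038407, -0.05225505]), np.float64(13.966362953186035))
top tip [387. 244.]
top neck [414. 178.]
top mouth [392. 240.]
(array([ 0.61204801, -0.04989841]), np.float64(3.917722463607788)) (array([ 0.61355193, -0.04763729]), np.float64(4.411590576171875))
[ 0.61153863 -0.05149896  0.20464865] [[0.001, 0.23, 0.973], [-0.0, 0.973, -0.23], [-1.0, -0.0, 0.001]] [-0.05795377 -0.30602412 -0.71878793] 0.02082585354902201 19.5
```

View pics/scene11c.png

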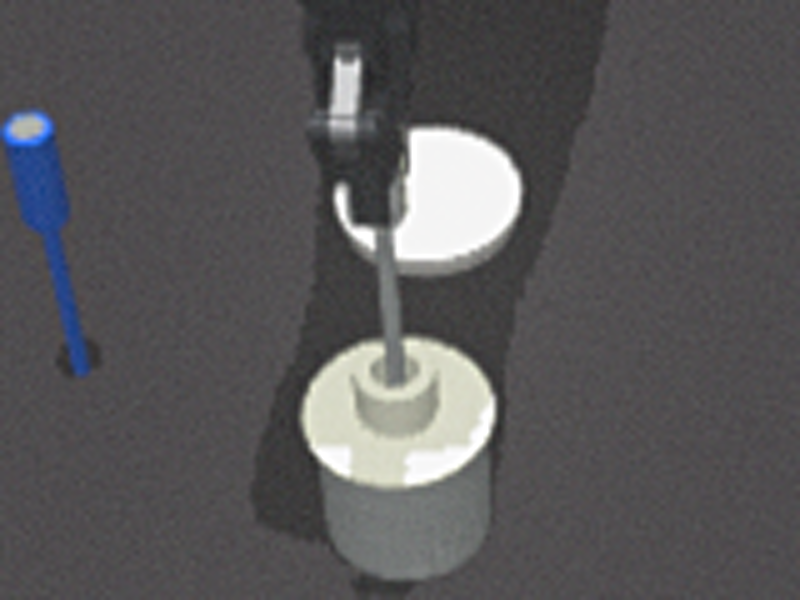

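```bash
python3 fine.py 11 | tail -16|cut -c1-150
```

```text
222 [64, 64, 61, 62, 62, 56, 64, 71, 81, 87, 100, 118, 123, 115, 113, 142, 144, 133, 116, 107, 92, 74, 63, 63, 62, 61, 61, 70]
223 [63, 64, 59, 57, 59, 91, 133, 141, 159, 160, 151, 116, 118, 118, 159, 225, 228, 223, 191, 191, 165, 149, 113, 76, 66, 64, 61, 62]
224 [54, 59, 63, 95, 136, 167, 216, 216, 224, 223, 202, 122, 118, 114, 136, 222, 222, 221, 217, 216, 223, 223, 193, 149, 133, 93, 60, 61]
225 [61, 88, 130, 166, 218, 218, 216, 218, 219, 224, 216, 129, 116, 117, 126, 208, 218, 219, 217, 214, 216, 218, 220, 224, 223, 169, 110, 70]
226 [93, 167, 223, 225, 219, 214, 214, 216, 219, 201, 173, 119, 119, 117, 116, 171, 191, 211, 218, 217, 212, 214, 215, 219, 222, 224, 192, 140]
227 [165, 219, 222, 217, 215, 213, 216, 221, 191, 157, 159, 118, 117, 116, 110, 162, 154, 183, 216, 215, 209, 213, 215, 215, 217, 221, 220, 223]
228 [219, 220, 218, 216, 213, 213, 216, 218, 148, 149, 159, 128, 120, 112, 113, 164, 155, 162, 219, 219, 215, 211, 216, 215, 217, 215, 218, 222]
229 [219, 218, 214, 214, 207, 214, 218, 220, 151, 149, 164, 126, 122, 115, 113, 162, 155, 165, 218, 217, 208, 191, 216, 215, 
[... 479 characters left out ...]
 200, 145, 165, 199, 216, 218, 219, 222, 220, 222, 220, 222, 221, 213, 184, 154, 146, 174, 218, 217, 214, 216, 216, 216]
234 [215, 214, 216, 219, 218, 144, 149, 164, 185, 203, 213, 218, 217, 217, 217, 208, 203, 166, 162, 154, 144, 167, 221, 219, 217, 214, 215, 217]
235 [213, 214, 214, 218, 219, 148, 140, 157, 160, 164, 173, 188, 179, 175, 176, 166, 170, 165, 158, 151, 144, 156, 218, 216, 216, 215, 217, 215]
236 [214, 214, 214, 217, 220, 153, 144, 155, 163, 168, 171, 169, 167, 169, 172, 167, 168, 162, 159, 155, 144, 170, 218, 218, 214, 215, 214, 214]
237 [214, 214, 217, 215, 215, 177, 148, 157, 164, 169, 168, 170, 170, 174, 173, 168, 168, 163, 158, 151, 149, 198, 220, 216, 215, 214, 215, 214]
```

The stem spans cols 239–242 inside the hole at 236–245, so it is centred. Lowering the last 66 mm.

```bash
python3 -m creep '[[[0,0,-0.002],0,1],[[0,0,-0.004],0,1],[[0,0,-0.006],0,1],[[0,0,-0.006],0,1],[[0,0,-0.006],0,1],[[0,0,-0.006],0,1],[[0,0,-0.005],0,1],[[0,0,-0.003],0,1],[[0,0,-0.002],0,1],[[0,0,0],0,1]]'
python3 -m creep '[[[0,0,-0.002],0,1],[[0,0,-0.004],0,1],[[0,0,-0.006],0,1],[[0,0,-0.006],0,1],[[0,0,-0.004],0,1],[[0,0,-0.002],0,1],[[0,0,-0.001],0,1],[[0,0,0],0,1],[[0,0,0],0,1],[[0,0,0],0,1]]'
python3 look.py 12;python3 fine.py 12 | tail -16|head -10
```

```text
clock: 20.33
position: [0.6112, -0.0514, 0.1638]
ee_rot: [[-0.001, 0.23, 0.973], [0.0, 0.973, -0.23], [-1.0, 0.0, -0.001]]
ft_force: [-1.0, -0.2, -0.5]
grip_width: 0.0207
clock: 21.17
position: [0.6116, -0.0515, 0.1397]
ee_rot: [[0.001, 0.23, 0.973], [-0.0, 0.973, -0.23], [-1.0, -0.0, 0.001]]
ft_force: [0.2, -0.4, -0.9]
grip_width: 0.0206
scene tip [404. 478.]
scene neck [390. 321.]
scene mouth [392. 367.]
(array([ 0.61191464, -0.05225311]), np.float64(19.79193878173828)) (array([ 0.61027831, -0.052245  ]), np.float64(13.895703315734863))
top tip [372. 280.]
top neck [397. 220.]
top mouth [392. 240.]
(array([ 0.61069847, -0.04904565]), np.float64(3.203566074371338)) (array([ 0.61352307, -0.04734367]), np.float64(2.9693613052368164))
[ 0.61155593 -0.05147841  0.13964322] [[0.001, 0.23, 0.973], [-0.0, 0.973, -0.23], [-1.0, -0.0, 0.001]] [-0.24632515  0.72685175 -1.69322094] 0.020495092193677806 21.2667
222 [64, 61, 64, 62, 54, 61, 86, 78, 95, 103, 99, 82, 81, 83, 120, 168, 155, 136, 116, 106, 90, 78, 62, 61, 60, 65, 67, 66]
223 [58, 68, 54, 59, 65, 86, 138, 141, 172, 177, 171, 124, 132
[... 520 characters left out ...]
 218, 216, 220, 221, 192, 159, 168, 116, 124, 120, 113, 165, 161, 187, 217, 220, 209, 216, 217, 218, 219, 219, 226, 224]
228 [224, 222, 218, 217, 215, 215, 217, 219, 151, 157, 165, 126, 122, 119, 117, 170, 156, 167, 218, 219, 215, 213, 217, 216, 217, 217, 220, 225]
229 [222, 219, 220, 214, 210, 216, 221, 222, 155, 152, 163, 126, 120, 123, 117, 158, 157, 166, 218, 223, 209, 193, 217, 217, 218, 217, 217, 220]
230 [216, 215, 216, 217, 178, 212, 217, 219, 183, 157, 162, 136, 118, 115, 110, 146, 174, 196, 223, 223, 191, 193, 219, 219, 218, 219, 217, 215]
231 [217, 216, 219, 218, 180, 185, 220, 222, 208, 186, 171, 134, 120, 130, 130, 172, 202, 222, 225, 219, 170, 175, 218, 218, 219, 217, 217, 218]
```

View pics/scene12c.png

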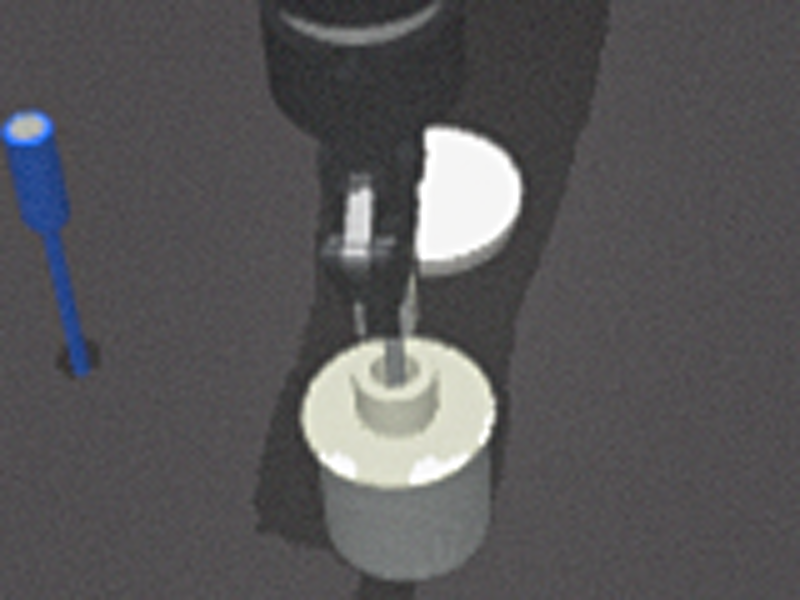

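View pics/scene12.png

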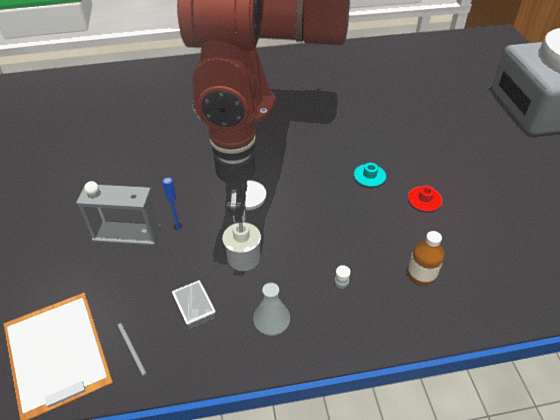

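Tip is about 21 mm above the floor, stem centred at col 240.5 in the hole. I'll take off the last 1 mm, settle, and check depth for the x direction.

```bash
python3 -m creep '[[[0,0,-0.0005],0,1],[[0,0,-0.0005],0,1],[[0,0,0],0,1],[[0,0,0],0,1],[[0,0,0],0,1],[[0,0,0],0,1],[[0,0,0],0,1],[[0,0,0],0,1],[[0,0,0],0,1],[[0,0,0],0,1]]'
python3 - <<'E'
from h import *
for t in ('9','11','12'):
    P=cloud('scene',np.load(f'pics/scene{t}.npy'))
    if t!='9': q=P[216 if t=='11' else 223:229,240:242].reshape(-1,3); print(t,'stem front',np.nanmean(q,0).round(4),np.nanstd(q,0).round(4),len(q))
    q=P[190:209,:][:, 236:239].reshape(-1,3)
    if t=='9': q=q[(abs(q[:,1]+.053)<.004)&(abs(q[:,0]-.611)<.02)]; print('9 stem',np.nanmean(q,0).round(4),len(q))
    q=P[221:238,226:258].reshape(-1,3); q=q[(abs(q[:,2]-.101)<.004)]; print(t,'collar top',np.nanmean(q,0).round(4),(np.nanmin(q,0)+np.nanmax(q,0))/2,len(q))
s=r.get_state(); print(s['position'],s['ft_force'],s['joint_vel'].round(4) if hasattr(s['joint_vel'],'round') else s['joint_vel'],s['clock'])
E
```

```text
clock: 22.1
position: [0.6114, -0.0514, 0.1384]
ee_rot: [[0.0, 0.23, 0.973], [-0.0, 0.973, -0.23], [-1.0, -0.0, 0.0]]
ft_force: [-0.5, -0.4, -1.4]
grip_width: 0.0205
9 stem [ 0.6153 -0.0536  0.1962] 54
9 collar top [ 0.6124 -0.0518  0.1006] [ 0.61234932 -0.05304884  0.10084701] 131
11 stem front [ 0.6161 -0.0511  0.1268] [0.0012 0.0013 0.0123] 26
11 collar top [ 0.6145 -0.0526  0.1005] [ 0.61230604 -0.05312974  0.10048031] 127
12 stem front [ 0.6164 -0.0518  0.1164] [0.0012 0.0011 0.0047] 12
12 collar top [ 0.6147 -0.0525  0.1004] [ 0.61221004 -0.05246981  0.10070637] 132
[ 0.61140327 -0.05144126  0.13836506] [-0.53684086 -0.44974186 -1.44757324] [ 0.0009 -0.0008 -0.0018  0.0004 -0.0001 -0.0001] 22.1
```

Depth puts the stem axis at x ≈ 0.6125 and the collar centre at about 0.6123, so it is centred in x as well. Handing in.

```bash
python3 -c "
from station import r
print(r.close_job())"
```

```text
the job is handed in; nothing more can be done
None
```

The white cover is on the pot and let go, and the probe's stem is through its guide hole. The arm still holds the probe there. I handed the job in at 22 s; no verdict was reported.

**Last checks:**
- **Cover:** the disc's top sits at about 75 mm, as it should when seated. The top camera shows it level. The scene camera's depth suggested a slight tilt along x (0.049); I put that down to noise, since the picture looks level.
- **Probe position:** the stem is centred in the hole to within about 1 mm in both x and y. That comes from the scene camera's picture and depth only, because the arm blocked the top view.
- **Probe height:** the tip is about 20 mm above the pot floor. This is worked out from the tool height and how the probe was gripped; the tip itself can't be seen inside the pot.
- **Stillness and contact:** the wrist force shows only about the probe's weight, with no sign of contact, and the joints are still.
- **Bench:** the stirrer, the blue look-alike and the other things look untouched in the last full picture, taken just before the final 1 mm lowering.

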